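Close the seam of a two-piece printer bed and hold the step gauge on it

TASK

Before the second build plate of this printer bed is screwed down, slide the loose right-hand plate over until it butts against the fixed plate, with no gap anywhere along the seam and the plates' ends in line. Then lift the digital step gauge out of its stand and hold it upright and square to the seam, its foot resting on the fixed plate and its spindle tip on the yellow dot of the loose plate, pressing only lightly because the bed floats on soft springs. Finish while still holding the gauge there in the gripper for the reading, and leave the other things on the desk alone.

Things in the scene. Friction and masses are not known exactly. Their poses are not given: they have to be found in the camera images.
- bed_unit: Lower half of a desktop 3D printer, fixed: dark slotted frame 410 x 260 mm, with a sprung bed on it. Origin under its middle at desk level; z up; x along the seam (away from the robot if unturned), y left across it; seam at y = 0. Bed: aluminium sheet 206 (x) x 232 (y) mm, top at z = 65 mm. Beyond the bed's right (-y) edge the frame is at most 41 mm high.
- seam (a point): Middle of the seam edge of the fixed plate, at its top face, axes as bed_unit, z = 70 mm. The fixed plate, dark grey, 210 (x) x 120 (y) x 5 mm, is screwed to the bed's left half, from this edge to y = +120 mm, x = -105 to +105 mm. The loose plate belongs on the right half, y = -120 mm to 0, where it overhangs the bed sheet by 4 mm.
- bed (a joint): How far the bed has been pushed down on its four levelling springs, m: 0 at rest (springs hold it up against its screws), to 0.007 at the bottom. It starts to sink at about 4 to 6 N of downward push and sinks 1 mm for each further 3.5 N.
- loose_plate: Loose plate, dark grey, 210 (x) x 120 (y) x 5 mm, about 0.34 kg, lying on the right half of the bed, 15 to 35 mm short of the fixed plate and a few degrees askew. Origin: centre of its underside; x along the seam edge, y towards the fixed plate. Seam edge at y = +60 mm, free right edge at y = -60 mm. Home: origin at x = 0, y = -60 mm in bed_unit's frame.
- spot (a point): Centre of the yellow dot (10 mm across) on the top face of the loose plate, 8 mm from its seam edge and 30 mm beyond its middle (x = +30, y = +52 mm in the plate's frame).
- edge_near (a point): Top corner of the loose plate's seam edge at the end nearer the robot (x = -105, y = +60 mm in the plate's frame).
- edge_far (a point): Top corner of the loose plate's seam edge at the end farther from the robot (x = +105, y = +60 mm in the plate's frame).
- gauge: Digital step gauge, about 0.18 kg, upright in its stand. Origin on the spindle axis level with the foot's underside; z up along the spindle; x from spindle to foot. Steel foot x = 14 to 46 mm, 16 mm wide (y), 12 mm high, flat underside at z = 0. A nose, 4 mm higher underneath, joins it to the spindle and reaches x = -10 mm. Stem z = 12 to 30 mm.
- grip (a point): Middle of the gauge's dark grey indicator body, the part to grip: 46 (x) x 22 (y) x 60 (z) mm with flat sides, centred on the spindle axis, z = 30 to 90 mm in the gauge's frame (this point at 60); a cap reaches 98 mm. The display is on its -y face: grip across x (46 mm), on the sides that face +x and -x.
- foot (a point): Middle of the underside of the gauge's foot (x = 30 mm, y = 0, z = 0 in the gauge's frame).
- tip (a point): End of the gauge's sprung spindle, 5 mm thick, which stands 4 mm below the foot's underside when free.
- spindle (a joint): How far the spindle is pushed up into the gauge, m: 0 free, 0.004 when tip and foot stand on the same level, at most 0.008. Its spring pushes with about 0.8 N at first contact and 1.4 N at 4 mm.
- stand: Orange printed gauge stand, fixed, 84 (x) x 44 (y) x 24 mm. Origin at desk level under the gauge's spindle axis, x towards the gauge's foot; it spans x = -24 to +60 mm. The gauge's origin sits 14 mm above the desk in it, foot and nose in a 10 mm deep pocket with 1.5 mm of play: lift straight up by 20 mm or more first.
- spool: Small blue filament spool lying on its side, 110 mm across, 43 mm high. Leave alone. Origin: centre of its underside.
- glue_stick: Upright white glue stick with green cap, 30 mm across, 96 mm tall. Leave alone. Origin: centre of its underside.
- scraper: Scraper with a grey handle, 200 mm long, lying flat. Leave alone. Origin: under its middle.
Not all that is in view belongs to the job. Leave any brown look-alike of the loose_plate alone.

How it is judged:
By the outcome, as a careful person would: the job done as asked, in the order asked, and still so for the second after the job is handed in, while the arm keeps its last pose, push and grip.
It also fails if it takes over 58 s, if anything falls off the work surface, if the arm or the gripper's body presses on something with over 40 N, if the wrist force passes 120 N, or if a joint passes its speed limit or range.

ROBOT

A 7-joint arm with a two-finger parallel gripper is mounted at the origin on the work surface. World frame = base frame: x ahead of the robot, y to its left, z up, the work surface at z = 0. Lengths are in mm, angles in rad, forces in N, time in s.
With the tool pointing down it reaches from about 400 to 875 mm from the base axis. Payload 4.4 kg.
Tool frame: the origin (TCP) lies on the centre line of the jaws, within the pads' length; the fingertips stand ctrl.nose_length ahead of it and the grasp point (between the pads) lies 6 mm ahead of it (ctrl.nose_length is the distance from the TCP to the fingertips, in mm); z points along the fingers, y is the direction in which the jaws open and shut (so a half turn about z gives the same grasp; the last joint's range is limited). The gripper opens to 85 mm and grips with 20 to 120 N. Pads are 22 mm wide; open, the fingers measure 114 mm over their backs; the gripper's body (76 mm by 85 mm) begins 54 mm behind the grasp point. The pads swing forward as they close: fully open they stand 13 mm farther back than shut.
Start: joints at [1.056, 0.628, 0.038, 1.517, -0.027, 0.996, -0.02], TCP at [282.052, -585.631, 256.313] pointing down, gripper open.
Joint ranges: [-3.06, 3.06], [-0.37, 2.12], [-1.25, 1.32], [0.18, 2.47], [-1.1, 4.24], [0.23, 1.98], [-2.94, 2.94]. Speed limits (rad/s): [2.57, 2.57, 3.14, 3.14, 3.14, 3.14, 3.14].

INTERFACE

Orientations are given as [roll, pitch, yaw] about the fixed x, y, z axes, in that order (R = Rz(yaw) Ry(pitch) Rx(roll)).
In Python, from cell import ctrl, vision gives the robot as it stands. The module is installed in compiled form; this text tells all that it offers.
- The arm moves only by the shell command python3 -m inch 'ROWS'. ROWS is a JSON object of lists of equal length, an entry for each row: "travel": the shift along the tool's x, y, z in cm, a list of three; "twist": the turn about the tool's z in degrees; "fingers": the finger opening in cm, from 0 to 8.54. A call has exactly 10 rows; each row is the pose to reach, as a shift and turn from the pose commanded when the call began, along the tool's axes at that moment; what a row does not reach only later rows make up. A row lasts 1/12 s, in which the tool goes at most 41.7 mm and 7.16 degrees, less where a joint would pass 70% of its speed; a pose out of reach is approached as far as the arm can. A call with a gripper value outside its range is refused whole. The fingers move at their own pace and stop on an object; the grip force is fixed at half the most. Time passes only in rows, so rows that repeat a pose let the fingers close, or fill a call up. It gives the time, the measured TCP pose, the force and the opening at its end, in the units of the state.
- ctrl.read_state(): the state, without advancing time (a new reading comes with each control period).
- vision.get_image(name): name is "scene" or "top" or "wrist"; returns a dict with "frame" (480x640x3 uint8, red, green, blue), "fx", "fy", "cx", "cy" (pixels), "k1" (the pictures are not rectified: a ray, as slopes to the right and down, at radius r is drawn at 1 + k1 r^2 times it, then the intrinsics apply), "position" and "orientation" of the camera in the world. Camera axes: x right, y down, z forward; pixel columns grow to the right and rows downward; lengths in mm; the calibration is good to about 2 mm. A picture is of the moment at which its call begins. There is no depth.
- ctrl.finish_job(): hands the job in, once; it reports no verdict.
The state is a dict: "clock": time; "qpos": joint angles; "qd": joint speeds; "tau": joint torques, N m; "eef_pos": TCP position; "tool_rot": TCP orientation; "force": force on the tool from outside, world axes, zero at the start; "torque": the same for the moment, N m; "width": finger opening in mm.
Only numpy, scipy, OpenCV 4.12 (cv2) and the standard library are available. Lean on these libraries where they do the work, as an engineer would, in place of code of your own. Each camera call takes 0.05 s, during which the arm holds its last target.

## Working session

There is one attempt and no reset: what is moved stays moved. The work goes in short steps, Python scripts to look and compute and a shell command to move; the robot and the scene stay as the last step left them, time stands still between calls to the robot, and variables do not carry over. Pictures are saved under pics/ and viewed, and the job is handed in when it is done.

```bash
mkdir -p pics
python3 - <<'E'
from cell import ctrl, vision
import cv2
s=ctrl.read_state();print(s, ctrl.nose_length)
for n in("scene","top","wrist"):
    d=vision.get_image(n);cv2.imwrite(f"pics/{n}0.png",d["frame"][...,::-1])
    print(n,{k:v for k,v in d.items() if k!="frame"})
E
```

```text
{'clock': 0.0, 'qpos': array([ 1.05619115,  0.62934402,  0.03846052,  1.51834694, -0.02699226,
        0.99628928, -0.02001053]), 'qd': array([-0.00024387, -0.00127596,  0.00156967,  0.00043962,  0.00183795,
       -0.0002221 ,  0.00062184]), 'tau': array([-3.72761815e-05, -5.63401294e+01,  1.22604132e+00, -1.93448782e+01,
        1.09991734e-02,  1.02198686e-02, -7.40268433e-06]), 'eef_pos': array([ 281.79939254, -585.11299267,  255.39748328]), 'tool_rot': array([-3.13972407e+00,  4.15173890e-05,  4.48784347e-01]), 'force': array([ 0.67890731,  0.1830242 , -0.05299142]), 'torque': array([-0.06177579,  0.02807195, -0.01927637]), 'width': 85.24814328282562} 25.0
scene {'fx': 481.4217945886921, 'fy': 481.4217945886921, 'cx': 314.1210646436005, 'cy': 240.96637102435886, 'k1': -0.02136484606930634, 'position': array([1159.6418779 ,  281.93892244,  816.87410968]), 'orientation': array([-2.36632598,  0.00740035,  1.98189911])}
top {'fx': 454.44173479900843, 'fy': 454.44173479900843, 'cx': 314.09380325628996, 'cy': 245.46972809487278, 'k1': -0.007572584146410575, 'position': array([ 335.26456855,  -17.95716401, 1204.61772979]), 'orientation': array([-3.03672592, -0.01355586, -1.57330217])}
wrist {'fx': 397.77802789233124, 'fy': 397.77802789233124, 'cx': 312.920147239051, 'cy': 237.5366735602015, 'k1': -0.026963950181509076, 'position': array([ 343.18837366, -555.47495833,  372.59221761]), 'orientation': array([ 2.86854743e+00,  1.23292427e-03, -1.12321639e+00])}
```

View pics/scene0.png

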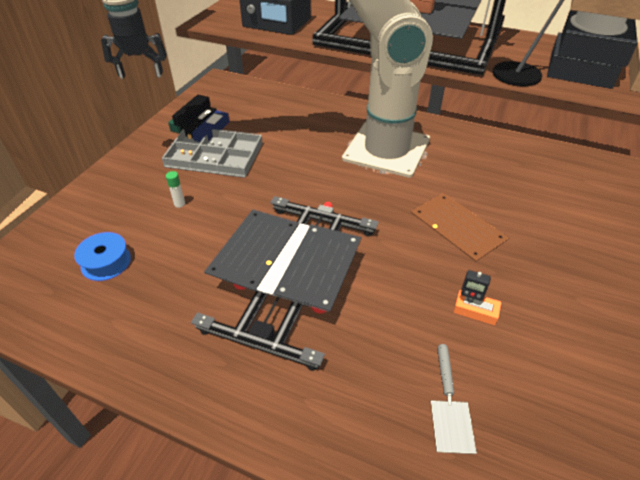

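View pics/top0.png

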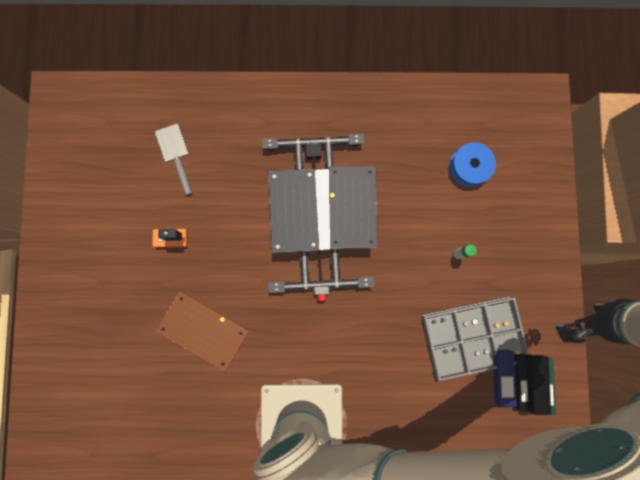

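View pics/wrist0.png

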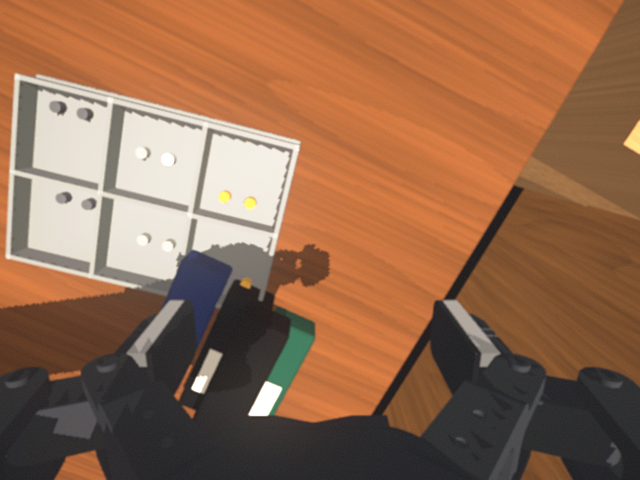

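The top view shows the bed near (322,210), gauge stand at (170,238) and gripper at (575,330). The brown look-alike is at (203,330). I'll enlarge the bed and the stand.

```bash
cat > h.py <<'E'
import numpy as np, cv2
from scipy.spatial.transform import Rotation as Ro
from cell import ctrl, vision
def R(o): return Ro.from_euler('xyz',o).as_matrix()
def grab(n,fn=None):
    d=vision.get_image(n)
    if fn: cv2.imwrite(f"pics/{fn}.png",d["frame"][...,::-1])
    return d
def unproj(d,u,v,z):
    x=(u-d['cx'])/d['fx'];y=(v-d['cy'])/d['fy'];a,b=x,y
    for _ in range(20):
        f=1+d['k1']*(a*a+b*b);a,b=x/f,y/f
    r=R(d['orientation'])@np.array([a,b,1]);p=np.array(d['position'])
    return p+r*(z-p[2])/r[2]
def proj(d,P):
    q=R(d['orientation']).T@(np.array(P,float)-d['position']);a,b=q[:2]/q[2];f=1+d['k1']*(a*a+b*b)
    return np.array([d['cx']+d['fx']*a*f,d['cy']+d['fy']*b*f])
def crop(d,fn,u0,v0,u1,v1,k):
    im=cv2.resize(d['frame'][v0:v1,u0:u1,::-1],None,fx=k,fy=k,interpolation=cv2.INTER_CUBIC)
    for u in range(u0,u1,10):
        cv2.line(im,((u-u0)*k,0),((u-u0)*k,6),(0,255,0),1)
        if u%20==0: cv2.putText(im,str(u),((u-u0)*k,16),0,.4,(0,255,0),1)
    for v in range(v0,v1,10):
        cv2.line(im,(0,(v-v0)*k),(6,(v-v0)*k),(0,255,0),1)
        if v%20==0: cv2.putText(im,str(v),(8,(v-v0)*k+4),0,.4,(0,255,0),1)
    cv2.imwrite(f"pics/{fn}.png",im)
E
python3 - <<'E'
from h import *
d=grab("top");crop(d,"topbed",255,155,395,260,5);crop(d,"topg",140,215,200,260,12)
s=grab("scene");crop(s,"sbed",195,200,390,320,4);crop(s,"sg",440,260,520,330,8)
E
```

```text
(no output)
```

View pics/topbed.png

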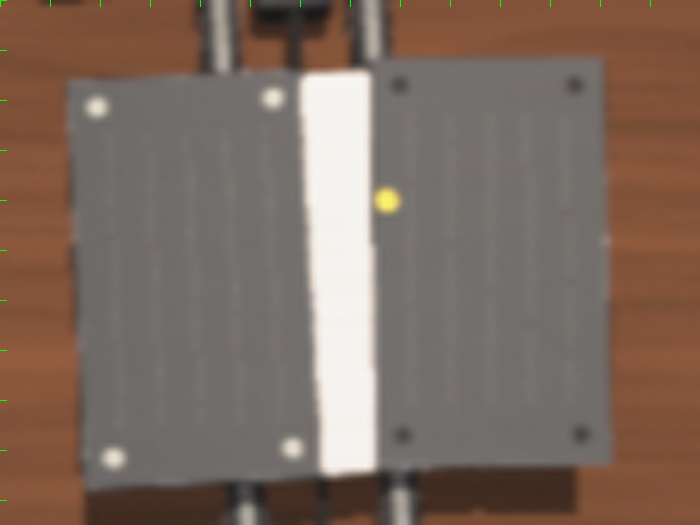

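View pics/topg.png

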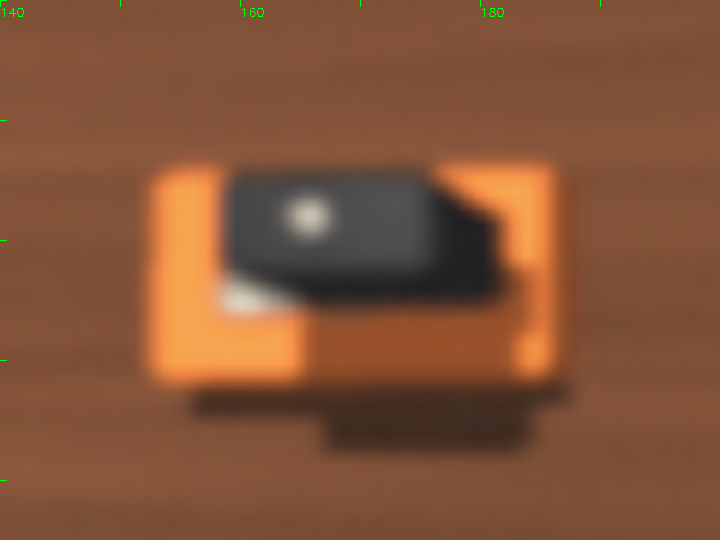

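View pics/sbed.png

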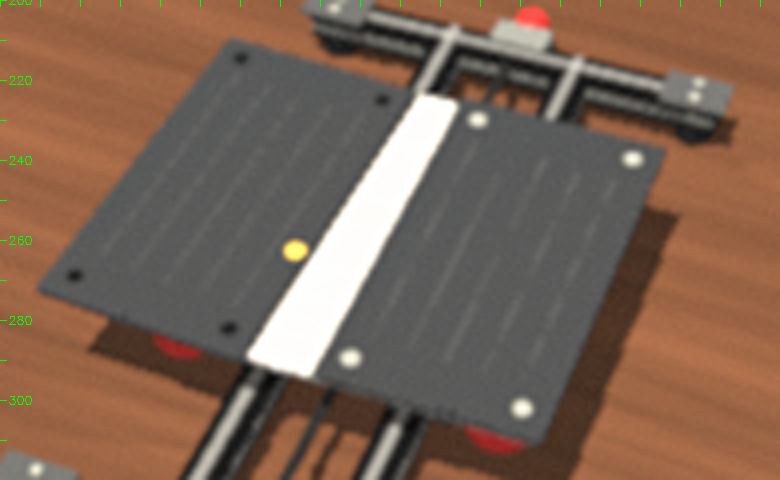

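View pics/sg.png

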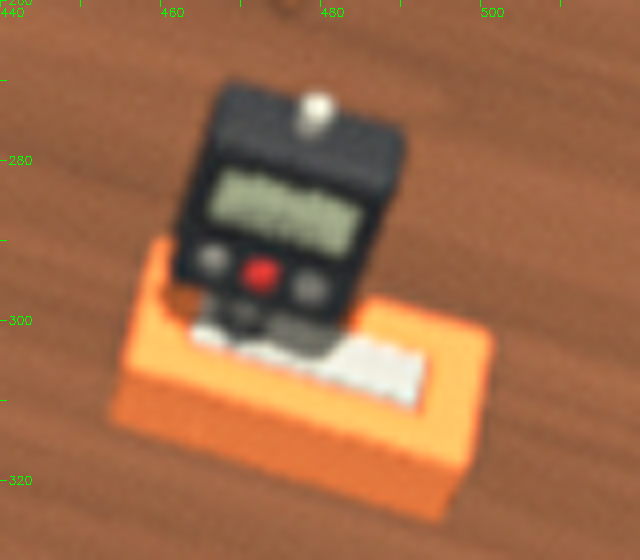

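The crops show the white bed strip in the gap. The loose plate lies right of it in the top view with its far end sticking out, and the gauge's foot points to the left (world +y). Next I fit the poses from the corners.

```bash
cat > fit.py <<'E'
from h import *
from scipy.optimize import least_squares
def c2p(px,u0,v0,k): return np.array([(px[0]+.5)/k-.5+u0,(px[1]+.5)/k-.5+v0])
def fit2d(obs,z,x0):
    # obs: list of (cam, pixel, (lx,ly)[,z])
    def P(p,l,zz): c,s=np.cos(p[2]),np.sin(p[2]); return [p[0]+c*l[0]-s*l[1],p[1]+s*l[0]+c*l[1],zz]
    f=lambda p: np.concatenate([proj(o[0],P(p,o[2],o[3] if len(o)>3 else z))-o[1] for o in obs])
    r=least_squares(f,x0,x_scale=[10,10,.05]);return r.x,f(r.x).reshape(-1,2).round(1)
E
python3 - <<'E'
from fit import *
t=grab("top");s=grab("scene")
T=lambda x,y:c2p((x,y),255,155,5)
S=lambda x,y:c2p((x,y),195,200,4)
# bed frame
fx=[(105,120),(-105,120),(-105,0),(105,0)]
tp=[T(67,80),T(85,490),T(320,475),T(300,74)]
sp=[S(540,445),S(666,152),S(460,103),S(313,377)]
x0=[600,0,0]
for name,o in(("top",[(t,a,l) for a,l in zip(tp,fx)]),("scene",[(s,a,l) for a,l in zip(sp,fx)])):
    p,r=fit2d(o,70,x0);print("bed",name,p[:2].round(1),np.degrees(p[2]).round(2),r.tolist())
p,r=fit2d([(t,a,l) for a,l in zip(tp,fx)]+[(s,a,l) for a,l in zip(sp,fx)],70,x0);print("bed both",p[:2].round(1),np.degrees(p[2]).round(2))
lx=[(105,60),(-105,60),(-105,-60),(105,-60),(30,52)]
tp=[T(370,60),T(377,468),T(611,463),T(603,58),T(387,201)]
sp=[S(247,356),S(418,96),S(233,40),S(40,290),S(295,251)]
for name,o in(("top",[(t,a,l) for a,l in zip(tp,lx)]),("scene",[(s,a,l) for a,l in zip(sp,lx)])):
    q,r=fit2d(o,70,x0);print("loose",name,q[:2].round(1),np.degrees(q[2]).round(2),r.tolist())
q,r=fit2d([(t,a,l) for a,l in zip(tp,lx)]+[(s,a,l) for a,l in zip(sp,lx)],70,x0);print("loose both",q[:2].round(1),np.degrees(q[2]).round(2))
c,sn=np.cos(p[2]),np.sin(p[2]);print("loose in bed",np.array([[c,sn],[-sn,c]])@(q[:2]-p[:2]))
# stand
G=lambda x,y:c2p((x,y),140,215,12)
H=lambda x,y:c2p((x,y),440,260,8)
o=[(t,G(152,170),(60,-22)),(t,G(552,168),(-24,-22)),(t,G(150,380),(60,22))]
p,r=fit2d(o,24,[550,400,1.57]);print("stand top",p[:2].round(1),np.degrees(p[2]).round(2),r.tolist())
o2=[(s,H(122,368),(-24,-22)),(s,H(468,467),(60,-22)),(s,H(494,330),(60,22))]
p,r=fit2d(o2,24,[550,400,1.57]);print("stand scene",p[:2].round(1),np.degrees(p[2]).round(2),r.tolist())
p,r=fit2d(o+o2,24,[550,400,1.57]);print("stand both",p[:2].round(1),np.degrees(p[2]).round(2),r.tolist())
for (u,v,n) in((470,165,'spool'),(470,251,'glue'),(460,253,'gl')): print(n,unproj(t,u,v,43 if n=='spool' else 96).round())
print(unproj(t,277,287,41).round(),unproj(t,362,284,41).round(),unproj(t,357,139,41).round(),unproj(t,321,297,41).round(),'scr',unproj(t,187,191,10).round())
E
```

```text
bed top [547.5 -40.9] 2.74 [[-0.2, 0.1], [-0.4, -0.0], [0.4, 0.7], [0.2, -0.8]]
bed scene [552.5 -39. ] 3.34 [[0.5, 0.3], [0.1, -0.2], [0.2, -0.7], [-0.7, 0.3]]
bed both [549.9 -40. ] 3.1
loose top [ 553.8 -131.7] 0.47 [[-0.2, -0.3], [-0.4, -0.2], [0.5, 0.3], [0.0, -0.2], [0.0, 0.3]]
loose scene [ 555.8 -128.4] 0.49 [[-0.5, 1.2], [0.4, -1.1], [-0.3, -0.8], [-0.6, -0.1], [1.0, 0.2]]
loose both [ 554.5 -130.1] 0.51
loose in bed [ -0.24573651 -90.22861118]
stand top [481.8 327.2] 90.65 [[0.4, 0.3], [-0.7, 0.1], [0.2, -0.4]]
stand scene [482. 328.] 91.71 [[0.9, -0.2], [-0.2, -0.2], [-0.7, 0.5]]
stand both [482.  327.7] 91.23 [[0.1, 0.5], [-1.0, -0.0], [0.1, -0.3], [0.7, -0.4], [-0.4, -0.1], [-0.8, 0.6]]
spool [ 670. -445.   43.]
glue [ 438. -417.   96.]
gl [ 433. -392.   96.]
[351.  61.  41.] [ 359. -156.   41.] [ 741. -148.   41.] [326. -51.  41.] scr [608. 304.  10.]
```

```bash
python3 -m inch '{"travel":[[4,-1.9,0],[8.2,-3.8,0],[12.3,-5.7,0],[16.5,-7.6,0],[20.6,-9.5,0],[24.7,-11.5,0],[28.9,-13.4,0],[33,-15.3,0],[37.1,-17.2,0],[41.2,-19.1,0]],"twist":[2.3,4.5,6.8,9,11.3,13.6,15.8,18.1,20.3,22.6],"fingers":[0,0,0,0,0,0,0,0,0,0]}'; python3 -c "
from h import *
s=ctrl.read_state();print(s)"
```

```text
clock: 1.18
eef_pos: [547.7, -261.9, 256.5]
tool_rot: [3.141, -0.0, 0.053]
force: [0.2, -0.8, 0.4]
width: 0.5
{'clock': 1.1833, 'qpos': array([ 0.30953179,  0.56848528,  0.14422808,  1.64594898, -0.09643578,
        0.93374676, -1.02952517]), 'qd': array([-0.86722981,  0.16175995,  0.13339882, -0.30280416, -0.09423331,
        0.14365644, -1.19536989]), 'tau': array([ 3.59826386e+00, -5.39730585e+01,  1.69024631e+00, -1.69900990e+01,
        5.38746337e-02,  4.04173136e-02,  1.25624757e+00]), 'eef_pos': array([ 547.67362861, -261.92862287,  256.52919558]), 'tool_rot': array([ 3.14144400e+00, -3.32602911e-04,  5.25023299e-02]), 'force': array([ 0.19587885, -0.80231065,  0.39826224]), 'torque': array([-0.08759014, -0.02169077, -0.06124871]), 'width': 0.48181019277052956}
```

```bash
python3 -m inch '{"travel":[[0,0,0],[0,0,3],[0,0,7],[0,0,11],[0,0,15],[0,0,17],[0,0,17.3],[0,0,17.3],[0,0,17.3],[0,0,17.3]],"twist":[0,0,0,0,0,0,0,0,0,0],"fingers":[0,0,0,0,0,0,0,0,0,0]}'; python3 -c "
from h import *
grab('wrist','w1');d=grab('scene');crop(d,'s1',150,180,390,330,3)"
```

```text
clock: 2.02
eef_pos: [548.0, -264.6, 85.5]
tool_rot: [3.14, -0.004, 0.054]
force: [0.2, 1.0, 0.6]
width: -0.2
```

View pics/w1.png

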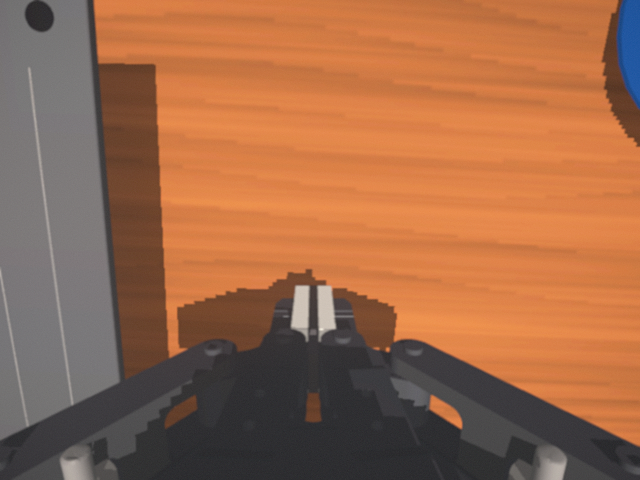

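View pics/s1.png

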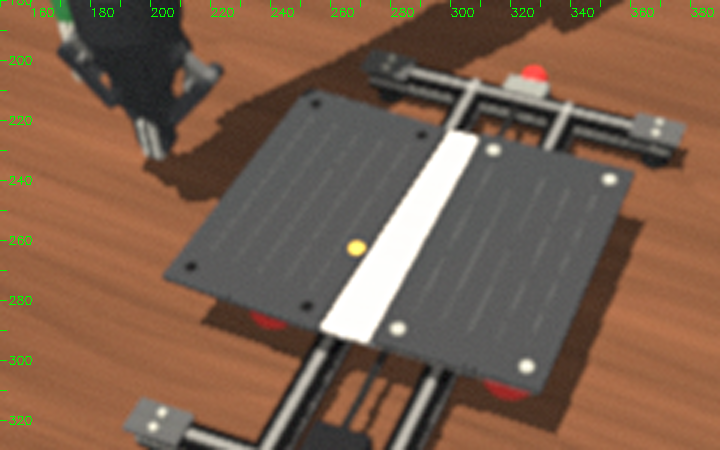

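The wrist view shows the closed fingers pointing to (315,290) and the plate's free edge at left (x≈110), clear of the tool. I'll approach and push most of the way.

```bash
python3 -m inch '{"travel":[[1.3,-2,0],[2.6,-4,0],[2.6,-5,0],[2.6,-5.5,0],[2.6,-6,0],[2.6,-6.5,0],[2.6,-7,0],[2.6,-7.5,0],[2.6,-8,0],[2.6,-8.2,0]],"twist":[0,0,0,0,0,0,0,0,0,0],"fingers":[0,0,0,0,0,0,0,0,0,0]}'; python3 -c "
from h import *
grab('wrist','w2');d=grab('top');crop(d,'t2',255,155,395,260,5)"
```

```text
clock: 2.95
eef_pos: [568.4, -180.8, 83.8]
tool_rot: [3.141, -0.001, 0.054]
force: [0.8, -3.2, 4.8]
width: 0.2
```

View pics/w2.png

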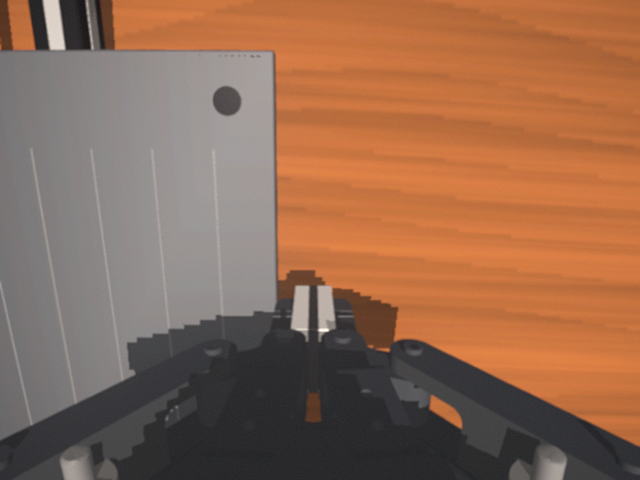

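View pics/t2.png

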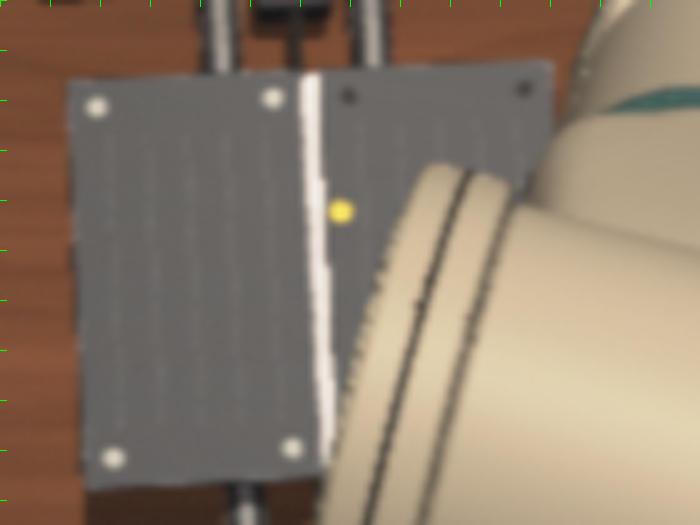

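Far gap ≈20 crop px (about 9 mm) and near gap ≈10 px, with the edge in contact with the finger. I'll keep pushing slowly.

```bash
python3 -m inch '{"travel":[[0,-0.2,0],[0,-0.3,0],[0,-0.4,0],[0,-0.5,0],[0,-0.6,0],[0,-0.7,0],[0,-0.75,0],[0,-0.8,0],[0,-0.85,0],[0,-0.9,0]],"twist":[0,0,0,0,0,0,0,0,0,0],"fingers":[0,0,0,0,0,0,0,0,0,0]}'; python3 -c "
from h import *
grab('wrist','w3');d=grab('top');crop(d,'t3',300,155,375,260,5);d=grab('scene');crop(d,'s3',230,200,330,310,5)"
```

```text
clock: 3.88
eef_pos: [568.1, -172.7, 83.7]
tool_rot: [3.14, -0.001, 0.054]
force: [0.7, -5.0, 5.0]
width: -0.6
```

View pics/s3.png

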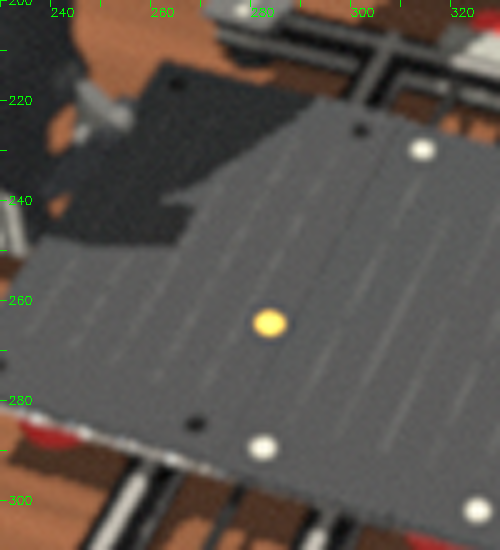

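View pics/t3.png

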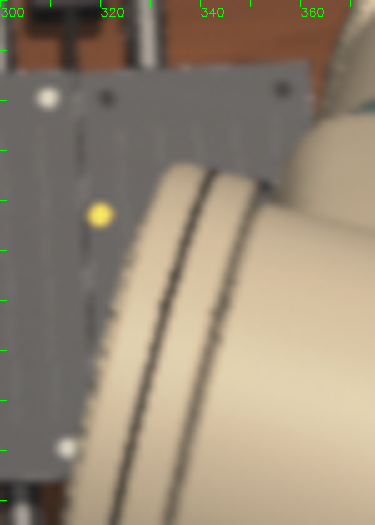

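```bash
python3 -c "
from h import *
d=grab('scene');crop(d,'s3b',215,265,295,305,10)
crop(d,'s3c',285,210,325,240,16)"
```

```text
(no output)
```

View pics/s3b.png

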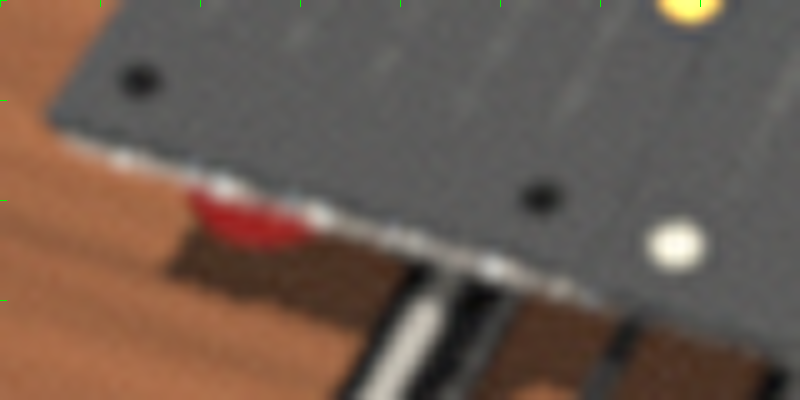

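View pics/s3c.png

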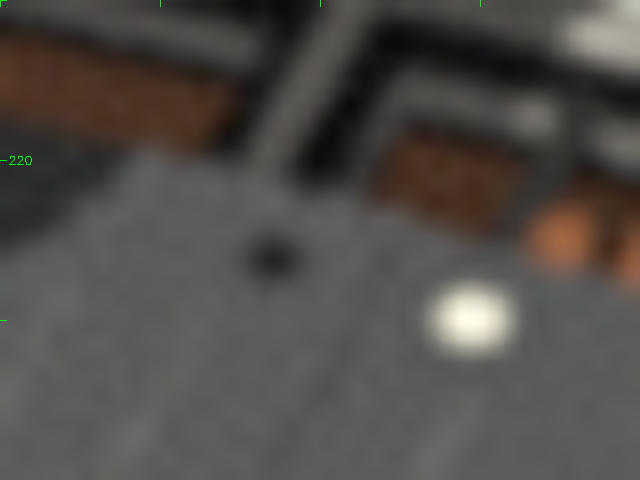

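View pics/w3.png

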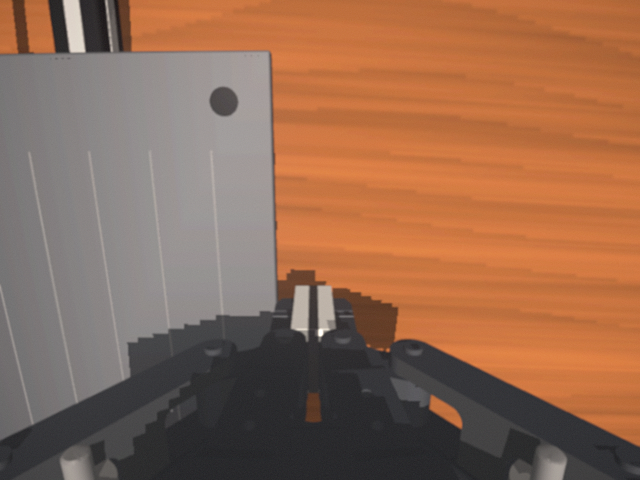

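Run:
```python
from fit import *
s=grab('scene');t=grab('top')
c,sn=np.cos(np.radians(3.1)),np.sin(np.radians(3.1));M=np.array([[c,sn],[-sn,c]])
B=lambda d,p:(M@(unproj(d,*p,70)[:2]-[549.9,-40])).round(1)
print('S far screw',B(s,c2p((677,246),215,265,10)),'far hole',B(s,c2p((542,198),215,265,10)),'far free hole',B(s,c2p((140,81),215,265,10)))
print('S near screw',B(s,c2p((470,320),285,210,16)),'near hole',B(s,c2p((272,258),285,210,16)),'spot',B(s,c2p((270,323),230,200,5)))
print('T far screw',B(t,c2p((48,98),300,155,5)),'far hole',B(t,c2p((107,98),300,155,5)),'free hole',B(t,c2p((283,89),300,155,5)),'near screw',B(t,c2p((67,448),300,155,5)),'spot',B(t,c2p((100,215),300,155,5)))
```

```text
S far screw [89.2 14.9] far hole [ 87.2 -15.2] far free hole [  87.4 -105.2]
S near screw [-90.8  14.6] near hole [-92.9 -15.8] spot [27.4 -8.4]
T far screw [88.6 13.6] far hole [ 87.  -16.5] free hole [  86.9 -106.7] near screw [-91.4  14.1] spot [26.5 -9.4]
```

Scene and top measurements agree that the seam is nearly closed (screw to hole 30.1/30.4 mm) and that the loose plate sits 2 mm too near in x. I'll straddle the near end with the open fingers and push +x until both plates touch them.

```bash
python3 -m inch '{"travel":[[0,1,0],[0,1,-3],[0,1,-6],[-3,-1.5,-6],[-6,-4,-6],[-9,-6.5,-6],[-12,-9,-6],[-14.5,-11.3,-6],[-14.5,-11.3,-6],[-14.5,-11.3,-6]],"twist":[0,0,0,0,0,0,0,0,0,0],"fingers":[0,0,8.5,8.5,8.5,8.5,8.5,8.5,8.5,8.5]}'; python3 -c "
from h import *
grab('wrist','w4')"
```

```text
clock: 5.02
eef_pos: [414.4, -64.6, 143.0]
tool_rot: [-3.14, 0.004, 0.057]
force: [1.1, -0.7, -0.1]
width: 84.7
```

View pics/w4.png

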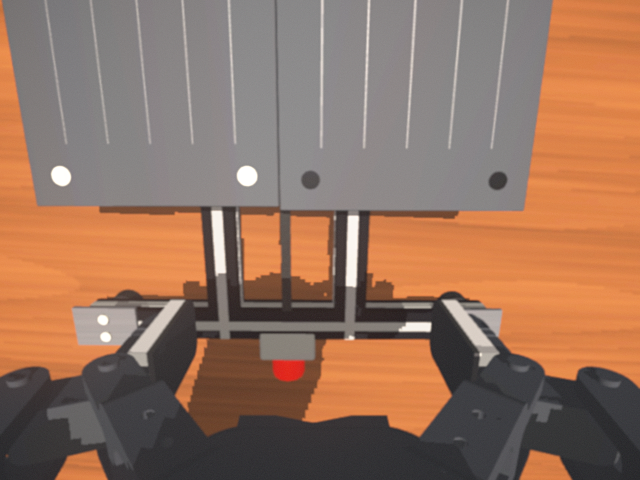

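Wrist view: seam at px x≈280, closed. The loose plate's near edge (y≈210) sits below the fixed one (y≈206), which confirms it protrudes toward the robot. Lower beside the end and push.

```bash
python3 -m inch '{"travel":[[0,0,3],[0,0,5.5],[0,0,6.7],[0,0,6.7],[0.4,0,6.7],[0.8,0,6.7],[1.1,0,6.7],[1.3,0,6.7],[1.4,0,6.7],[1.5,0,6.7]],"twist":[0,0,0,0,0,0,0,0,0,0],"fingers":[8.5,8.5,8.5,8.5,8.5,8.5,8.5,8.5,8.5,8.5]}'; python3 -c "
from h import *
grab('wrist','w5')"
```

```text
clock: 5.9
eef_pos: [432.1, -65.7, 76.7]
tool_rot: [-3.141, -0.001, 0.054]
force: [-0.0, -0.8, 0.2]
width: 85.1
```

View pics/w5.png

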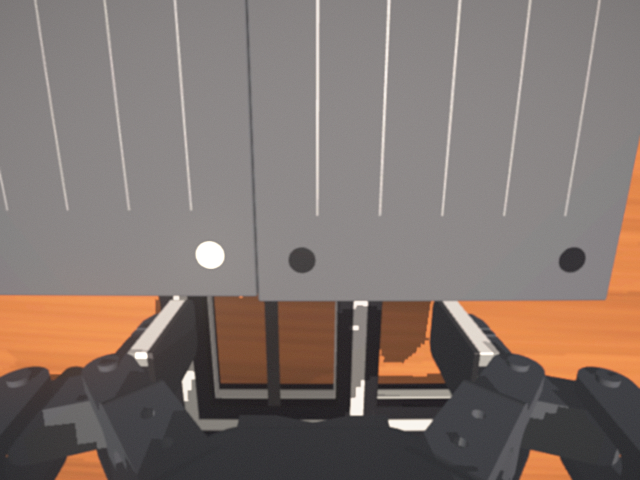

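```bash
python3 -m inch '{"travel":[[0.05,0,0],[0.1,0,0],[0.15,0,0],[0.2,0,0],[0.25,0,0],[0.3,0,0],[0.3,0,0],[0.3,0,0],[0.3,0,0],[0.3,0,0]],"twist":[0,0,0,0,0,0,0,0,0,0],"fingers":[8.5,8.5,8.5,8.5,8.5,8.5,8.5,8.5,8.5,8.5]}'; python3 -c "
from h import *
d=grab('wrist','w6');crop(d,'w6c',130,230,530,380,2);print(ctrl.read_state()['torque'])"
```

```text
clock: 6.78
eef_pos: [434.0, -65.5, 76.2]
tool_rot: [-3.141, 0.001, 0.054]
force: [-5.7, -0.4, 3.2]
width: 84.9
[-0.21350246  0.9732732   0.02406366]
```

View pics/w6c.png

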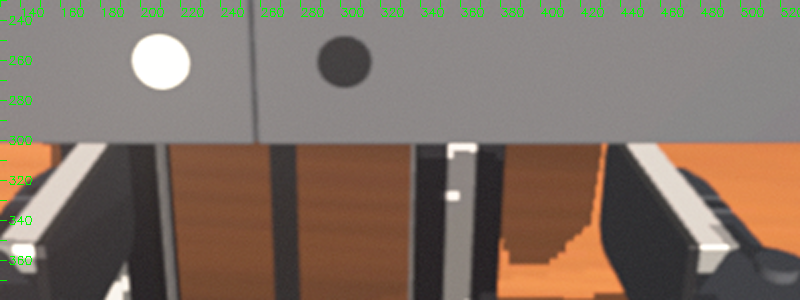

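Now flush: both plates' near edges lie on the same line (crop y≈142), with 5.7 N contact. Back off, lift and inspect the seam.

```bash
python3 -m inch '{"travel":[[-0.7,0,0],[-1.5,0,0],[-1.5,0,-3],[-1.5,0,-7],[-1.5,2,-9],[1.5,2,-9],[3.5,2,-9],[3.5,2,-9],[3.5,2,-9],[3.5,2,-9]],"twist":[0,0,0,0,0,0,0,0,0,0],"fingers":[8.5,8.5,8.5,8.5,0,0,0,0,0,0]}'; python3 -c "
from h import *
d=grab('wrist','w7')
cv2.imwrite('pics/w7c.png',cv2.resize(d['frame'][0:300,150:400,::-1],None,fx=2,fy=2,interpolation=2))"
```

```text
clock: 7.67
eef_pos: [470.4, -83.3, 166.1]
tool_rot: [-3.141, -0.0, 0.055]
force: [0.1, -0.1, -0.0]
width: 11.6
```

View pics/w7.png

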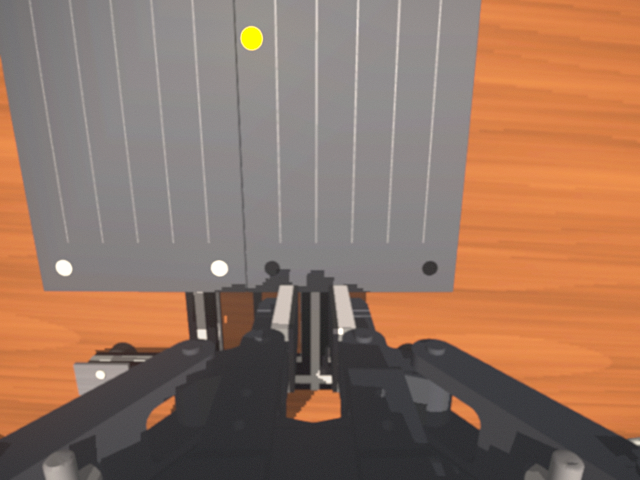

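View pics/w7c.png

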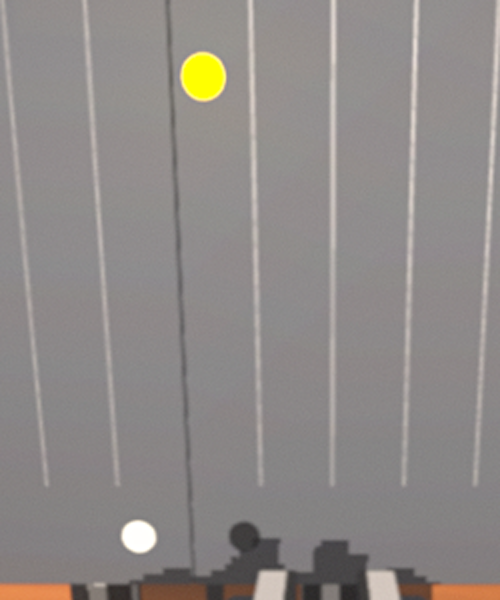

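The seam shows a thin dark line, and the ends are in line. I'll press once more at the free edge to be sure it is tight.

```bash
python3 -m inch '{"travel":[[2,3,0],[4,6,0],[6,9,0],[8.2,11.8,0],[8.2,11.8,3],[8.2,11.8,6.5],[8.2,11.8,8.2],[8.2,11.2,8.2],[8.2,10.7,8.2],[8.2,10.2,8.2]],"twist":[0,0,0,0,0,0,0,0,0,0],"fingers":[0,0,0,0,0,0,0,0,0,0]}';  python3 -m inch '{"travel":[[0,-0.2,0],[0,-0.4,0],[0,-0.6,0],[0,-0.7,0],[0,-0.75,0],[0,-0.8,0],[0,-0.85,0],[0,-0.9,0],[0,-0.9,0],[0,-0.9,0]],"twist":[0,0,0,0,0,0,0,0,0,0],"fingers":[0,0,0,0,0,0,0,0,0,0]}'
```

```text
clock: 8.55
eef_pos: [558.4, -180.6, 85.3]
tool_rot: [3.141, -0.001, 0.054]
force: [0.4, -0.5, 0.2]
width: -0.1
clock: 9.38
eef_pos: [558.0, -173.1, 84.6]
tool_rot: [3.14, -0.001, 0.054]
force: [0.1, -3.2, 3.0]
width: 0.1
```

```bash
python3 -m inch '{"travel":[[0,-0.05,0],[0,-0.1,0],[0,-0.15,0],[0,-0.2,0],[0,-0.25,0],[0,-0.3,0],[0,-0.3,0],[0,-0.3,0],[0,-0.3,0],[0,-0.3,0]],"twist":[0,0,0,0,0,0,0,0,0,0],"fingers":[0,0,0,0,0,0,0,0,0,0]}'
```

```text
clock: 10.22
eef_pos: [557.8, -172.6, 84.8]
tool_rot: [3.136, -0.002, 0.052]
force: [-0.1, -7.9, 1.8]
width: 0.1
```

```bash
python3 -m inch '{"travel":[[0,1.5,0],[0,1.5,-4],[0,1.5,-8],[0,-2.5,-10],[0,-6.5,-10],[0,-10.5,-10],[-1,-14.5,-10],[-2,-18.5,-10],[-3,-22.5,-10],[-3.5,-26.5,-10]],"twist":[0,0,0,0,0,0,0,0,0,0],"fingers":[0,0,0,0,0,0,0,0,0,0]}';  python3 -m inch '{"travel":[[0,-4,0],[-0.5,-8,0],[-1,-12,0],[-1.3,-16,0],[-1.5,-19,0],[-1.5,-20.5,0],[-1.5,-20.5,0],[-1.5,-20.5,0],[-1.5,-20.5,0],[-1.5,-20.5,0]],"twist":[0,0,0,0,0,0,0,0,0,0],"fingers":[8.5,8.5,8.5,8.5,8.5,8.5,8.5,8.5,8.5,8.5]}'
python3 -c "
from h import *
d=grab('wrist','w8');d=grab('top');crop(d,'t8',255,155,395,260,5)
d=grab('scene');crop(d,'s8',235,205,345,315,5)"
```

```text
clock: 11.05
eef_pos: [505.1, 96.5, 183.8]
tool_rot: [-3.14, 0.004, 0.055]
force: [-0.2, 0.0, 0.7]
width: 0.3
clock: 11.88
eef_pos: [482.1, 295.6, 184.3]
tool_rot: [3.141, 0.001, 0.052]
force: [-0.4, -0.1, -0.9]
width: 85.2
```

View pics/w8.png

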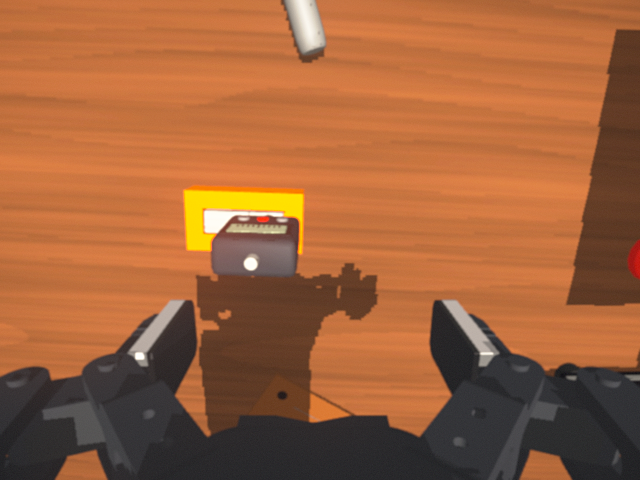

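View pics/t8.png

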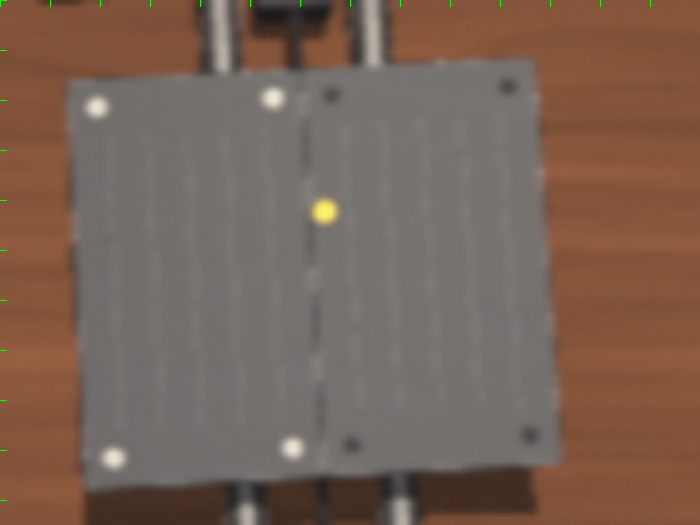

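View pics/s8.png

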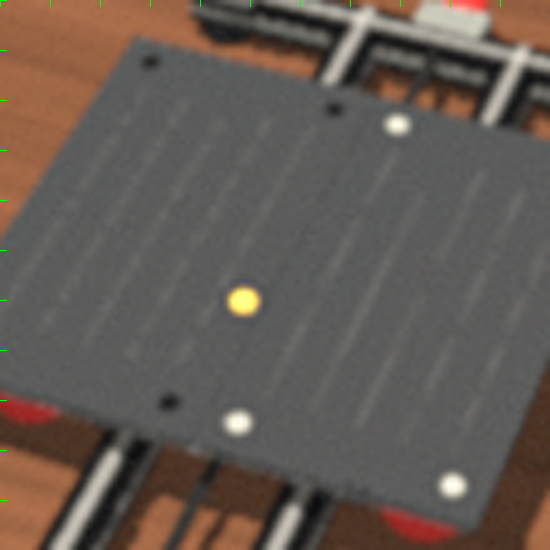

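The plates look closed and in line in both views (top: screw to hole 58–59 crop px ≈ 30 mm at both ends, same row). The wrist view shows the gauge with pin at (251,263) and the stand's top corners (185,188) and (304,191). Now its pose.

Run:
```python
from fit import *
d=grab('wrist');crop(d,'w8c',170,170,320,290,5)
cv2.imwrite('pics/x.png',d['frame'][...,::-1])
print(d['position'],d['orientation'],ctrl.read_state()['eef_pos'],ctrl.read_state()['tool_rot'])
for z in(104,108,112): print(z,unproj(d,251,263,z))
```

```text
[550.30010897 300.04093309 301.57169969] [ 2.86859238e+00 -5.86610201e-04 -1.52002245e+00] [482.31506102 296.53709835 184.46330204] [3.14155347e+00 8.43376209e-05 5.24331382e-02]
104 [479.5333949  328.91357393 104.        ]
108 [480.96612467 328.32902379 108.        ]
112 [482.39885444 327.74447366 112.        ]
```

View pics/w8c.png

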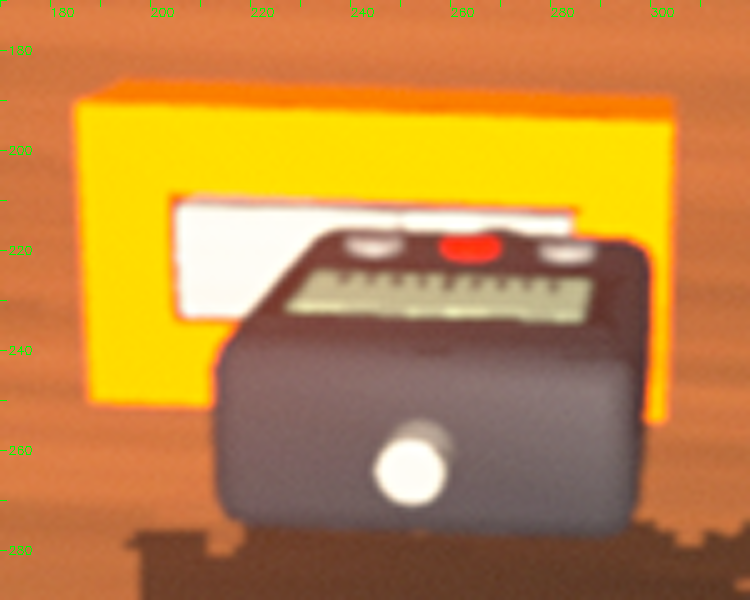

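Run:
```python
from fit import *
d=grab('wrist')
W=lambda x,y:c2p((x,y),170,170,5)
o=[(d,W(76,101),(60,-22)),(d,W(676,121),(-24,-22)),(d,W(90,404),(60,22)),(d,W(667,422),(-24,22))]
p,r=fit2d(o,24,[482,327,1.57]);print(p[:2],np.degrees(p[2]),r.tolist())
a=unproj(d,*W(230,358),104);b=unproj(d,*W(630,372),104);print(np.degrees(np.arctan2(*(a-b)[1::-1])))
a=unproj(d,*W(235,520),104);b=unproj(d,*W(625,536),104);print(np.degrees(np.arctan2(*(a-b)[1::-1])),a,b)
```

```text
[481.62426567 327.4782421 ] 90.94876249357532 [[0.2, 0.4], [-0.4, 0.4], [0.5, -0.5], [-0.3, -0.3]]
90.84240401297328
90.46027225824854 [472.60424175 347.40067494 104.        ] [472.93665782 306.02162558 104.        ]
```

```bash
python3 -m inch '{"travel":[[0.1,-1.6,0],[0.13,-3.1,0],[0.13,-3.1,2.5],[0.13,-3.1,5],[0.13,-3.1,7.5],[0.13,-3.1,9.5],[0.13,-3.1,10.6],[0.13,-3.1,10.6],[0.13,-3.1,10.6],[0.13,-3.1,10.6]],"twist":[1,2.1,2.1,2.1,2.1,2.1,2.1,2.1,2.1,2.1],"fingers":[8.5,8.5,8.5,8.5,8.5,8.5,8.5,8.5,8.5,8.5]}'
python3 -c "
from h import *
d=grab('wrist','w9');d=grab('scene');crop(d,'s9',420,220,540,330,5)"
```

```text
clock: 12.97
eef_pos: [482.6, 328.8, 79.5]
tool_rot: [-3.141, -0.002, 0.017]
force: [0.1, 0.4, 1.1]
width: 84.7
```

View pics/w9.png

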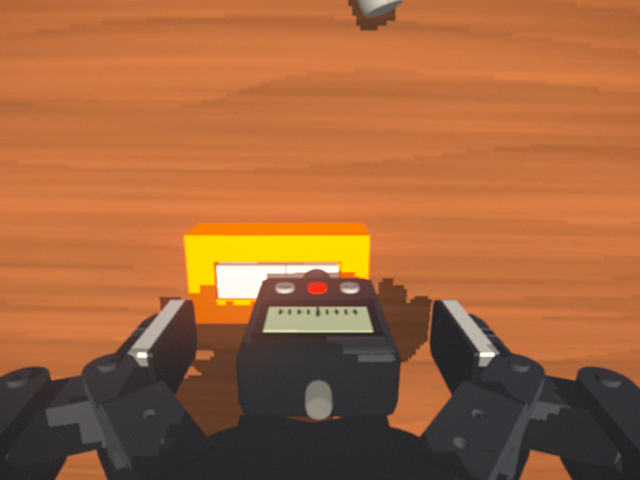

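View pics/s9.png

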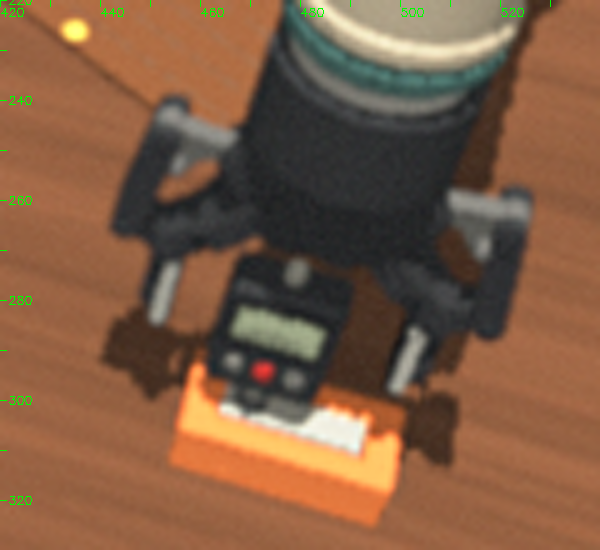

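Gauge is centred between the open fingers (px 240–398 between 190 and 435). Close.

```bash
python3 -m inch '{"travel":[[0,-0.05,0],[0,0,0],[0,0,0],[0,0,0],[0,0,0],[0,0,0],[0,0,0],[0,0,0],[0,0,0],[0,0,0]],"twist":[0,0,0,0,0,0,0,0,0,0],"fingers":[6,5.4,5,4.8,4.6,4.4,4.2,4,3.5,3]}'
python3 -c "
from h import *
d=grab('wrist','w10')"
```

```text
clock: 13.9
eef_pos: [481.9, 328.2, 78.7]
tool_rot: [3.141, -0.0, 0.017]
force: [-0.4, -2.0, 5.8]
width: 45.6
```

View pics/w10.png

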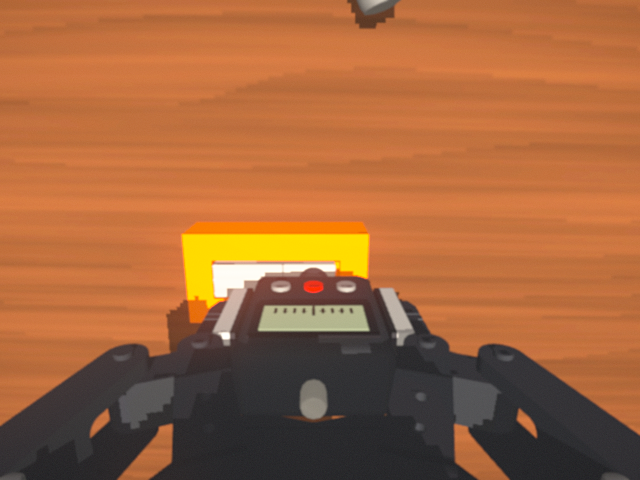

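Gripped at 45.6 mm. Lift straight up, then travel.

```bash
python3 -m inch '{"travel":[[0,0,-1],[0,0,-3],[0,0,-6],[0,0,-9],[0,0,-10],[0,0,-10],[0,0,-10],[0,0,-10],[0,0,-10],[0,0,-10]],"twist":[0,0,0,0,0,0,0,0,0,0],"fingers":[3,3,3,3,3,3,3,3,3,3]}'
python3 -m inch '{"travel":[[0.7,3,0],[1.5,6,0],[2.3,9.5,0],[3.2,13,0],[4,16.5,0],[4.8,20,0],[5.7,23.5,0],[6.5,27,0],[7.4,30.5,0],[8.2,34,0]],"twist":[0,0,0,0,-0.5,-1,-1.5,-2.1,-2.1,-2.1],"fingers":[3,3,3,3,3,3,3,3,3,3]}'
python3 -c "
from h import *
d=grab('wrist','w11')
d=grab('scene');crop(d,'s11',230,150,370,290,4)
print(ctrl.read_state()['eef_pos'],ctrl.read_state()['tool_rot'],ctrl.read_state()['force'])"
```

```text
clock: 14.78
eef_pos: [480.9, 328.2, 176.8]
tool_rot: [3.14, 0.002, 0.018]
force: [-0.4, -0.8, -2.5]
width: 45.1
clock: 15.62
eef_pos: [569.6, -11.7, 177.5]
tool_rot: [-3.142, 0.001, 0.054]
force: [-0.1, 0.1, -2.4]
width: 45.7
[570.62272188 -19.23987272 178.48507091] [ 3.13504054e+00 -1.93317968e-03  4.33374235e-02] [-1.12694265 -0.47590477 -1.83642684]
```

View pics/w11.png

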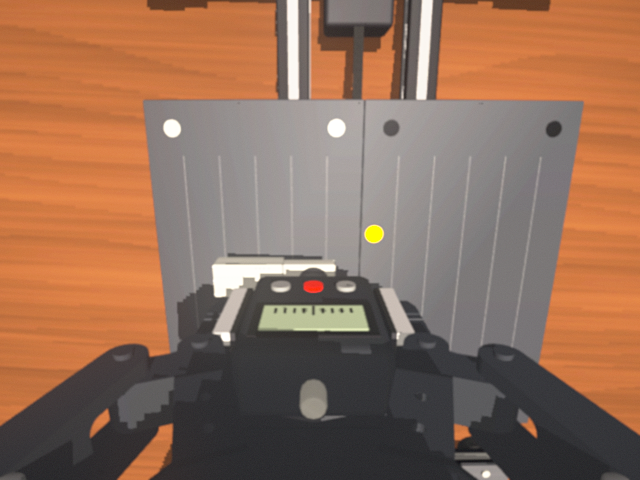

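View pics/s11.png

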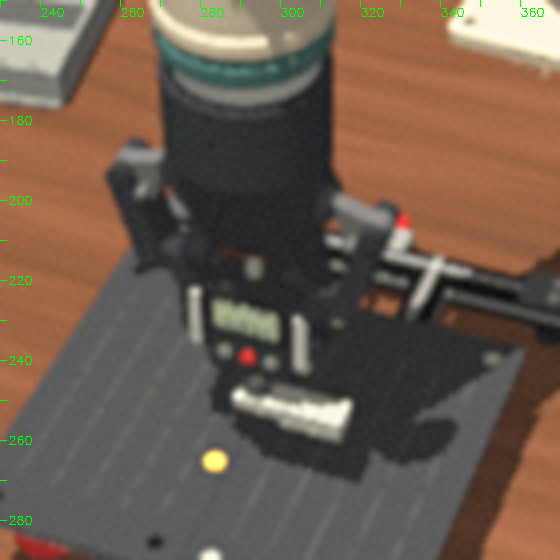

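The wrist view shows the gauge held upright, with the dot near (374,234) and the seam at px x≈362. I'll compute the dot relative to the tool.

Run:
```python
from fit import *
d=grab('wrist','w12');s=ctrl.read_state()
crop(d,'w12c',290,90,440,210,5)
f=d['frame'].astype(int);m=((f[...,0]>180)&(f[...,1]>180)&(f[...,2]<90)).astype('uint8')
n,l,st,ce=cv2.connectedComponentsWithStats(m);print(st,ce)
i=1+np.argmax(st[1:,4]);print('spot',unproj(d,*ce[i],70),s['eef_pos'],s['tool_rot'])
for n_ in('scene',):
    e=grab(n_);f=e['frame'].astype(int);m=((f[...,0]>190)&(f[...,1]>170)&(f[...,2]<150)).astype('uint8');m[:255]=0;m[275:]=0;m[:,:270]=0;m[:,300:]=0
    n,l,st,ce=cv2.connectedComponentsWithStats(m);print(st[1:],[unproj(e,*c,70) for c in ce[1:]])
```

```text
[[     0      0    640    480 306983]
 [   351    226     17     17    217]] [[319.47200985 239.50379011]
 [359.09677419 234.13824885]]
spot [578.90793321 -46.56519799  70.        ] [569.75745252 -14.81403858 177.93535864] [3.13895347e+00 1.55491504e-04 4.69191247e-02]
[[281 263   6   5  24]] [array([579.61144211, -46.57495609,  70.        ])]
```

View pics/w12c.png

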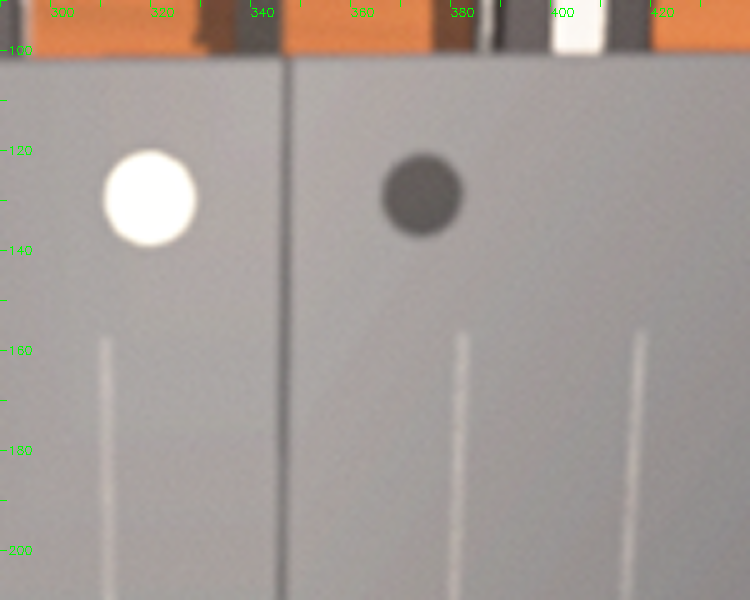

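```bash
python3 -m inch '{"travel":[[0.3,1.5,0.5],[0.76,3.2,1.5],[0.76,3.2,2.5],[0.76,3.2,2.5],[0.76,3.2,2.5],[0.76,3.2,2.5],[0.76,3.2,2.5],[0.76,3.2,2.5],[0.76,3.2,2.5],[0.76,3.2,2.5]],"twist":[0,0,0,0,0,0,0,0,0,0],"fingers":[3,3,3,3,3,3,3,3,3,3]}'
python3 -c "
from h import *
d=grab('wrist','w13')
d=grab('scene');crop(d,'s13',230,190,330,290,6)
s=ctrl.read_state();print(s['eef_pos'],s['tool_rot'],s['force'],np.abs(s['qd']).max())"
```

```text
clock: 16.65
eef_pos: [579.1, -41.1, 153.7]
tool_rot: [-3.141, -0.001, 0.055]
force: [0.7, -0.5, -1.2]
width: 45.5
[579.02434091 -41.303109   153.52166717] [-3.14151085e+00 -3.29492627e-04  5.44735380e-02] [ 0.4021253   0.1716847  -1.90158147] 0.003179559459417167
```

View pics/w13.png

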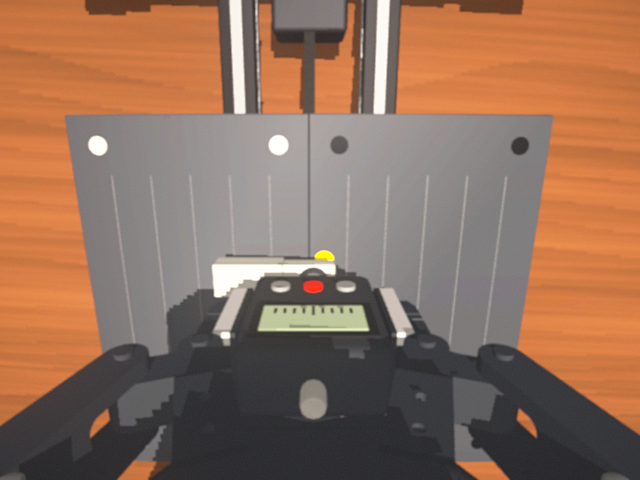

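View pics/s13.png

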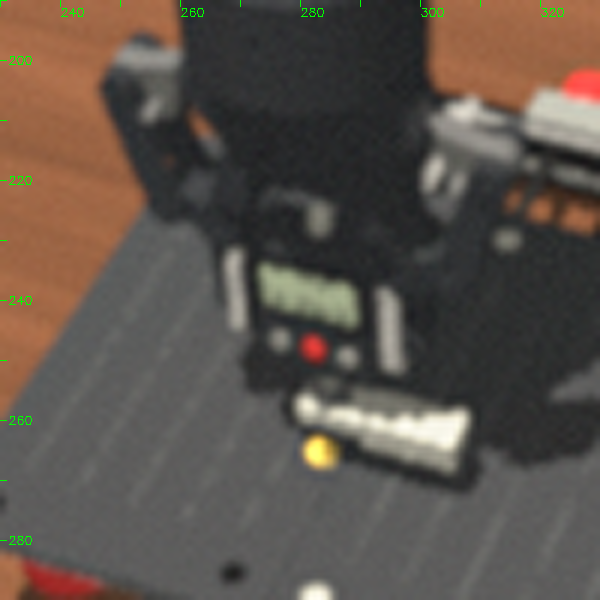

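Settled 5.3 mm short in y, and the foot, nose and dot line up with that. Shift, then lower to about 2 mm above foot contact.

```bash
cat > fm.py <<'E'
from h import *
F=[];P=[]
for i in range(8):
    grab('top');s=ctrl.read_state();F.append(np.r_[s['force'],s['torque']]);P.append(np.r_[s['eef_pos'],s['tool_rot']])
print(np.mean(F,0).round(2),np.std(F,0).round(2),np.mean(P,0).round(3),np.std(P,0)[:3].round(2),s['clock'])
E
python3 fm.py
python3 -m inch '{"travel":[[0,0.3,0],[-0.03,0.53,0],[-0.03,0.53,0.3],[-0.03,0.53,0.6],[-0.03,0.53,0.9],[-0.03,0.53,1.2],[-0.03,0.53,1.4],[-0.03,0.53,1.5],[-0.03,0.53,1.6],[-0.03,0.53,1.6]],"twist":[0,0,0,0,0,0,0,0,0,0],"fingers":[3,3,3,3,3,3,3,3,3,3]}'
python3 fm.py
python3 -c "
from h import *
d=grab('scene');crop(d,'s14',250,215,330,285,8)"
```

```text
[-0.05 -0.06 -2.37  0.   -0.01 -0.02] [0.53 0.39 0.45 0.02 0.03 0.03] [ 5.78959e+02 -4.14340e+01  1.53362e+02 -1.57100e+00 -0.00000e+00
  5.40000e-02] [0.03 0.04 0.06] 17.15
clock: 17.98
eef_pos: [578.7, -46.6, 137.2]
tool_rot: [-3.141, 0.001, 0.054]
force: [-1.6, -0.1, -1.3]
width: 45.4
[-0.53  0.06 -1.12  0.08  0.15  0.01] [0.36 0.41 0.54 0.03 0.02 0.04] [ 5.78928e+02 -4.66760e+01  1.37425e+02 -3.14100e+00 -0.00000e+00
  5.40000e-02] [0.05 0.03 0.05] 18.3833
```

View pics/s14.png

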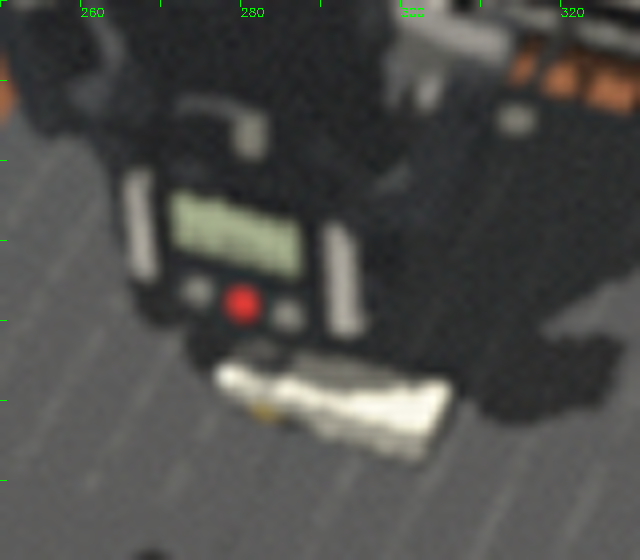

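Dot is just visible under the nose at (281.5,266). The spindle carries about 1.2 N. Creep down.

```bash
python3 -m inch '{"travel":[[0,0,0.03],[0,0,0.06],[0,0,0.1],[0,0,0.13],[0,0,0.15],[0,0,0.15],[0,0,0.15],[0,0,0.15],[0,0,0.15],[0,0,0.15]],"twist":[0,0,0,0,0,0,0,0,0,0],"fingers":[3,3,3,3,3,3,3,3,3,3]}'
python3 fm.py
```

```text
clock: 19.27
eef_pos: [579.0, -46.7, 135.9]
tool_rot: [-3.142, -0.0, 0.054]
force: [-0.7, 0.1, -0.8]
width: 45.7
[-0.2   0.25 -0.61  0.11  0.09 -0.01] [0.42 0.31 0.39 0.03 0.03 0.02] [ 5.78981e+02 -4.67160e+01  1.35840e+02 -7.85000e-01 -0.00000e+00
  5.40000e-02] [0.01 0.02 0.02] 19.6667
```

```bash
python3 -m inch '{"travel":[[0,0,0.01],[0,0,0.02],[0,0,0.03],[0,0,0.04],[0,0,0.05],[0,0,0.05],[0,0,0.05],[0,0,0.05],[0,0,0.05],[0,0,0.05]],"twist":[0,0,0,0,0,0,0,0,0,0],"fingers":[3,3,3,3,3,3,3,3,3,3]}'
python3 fm.py
```

```text
clock: 20.5
eef_pos: [579.0, -46.7, 135.3]
tool_rot: [3.142, -0.0, 0.054]
force: [-0.6, 0.1, -1.5]
width: 45.4
[-0.31  0.47 -0.62  0.13  0.07 -0.01] [0.46 0.52 0.21 0.02 0.02 0.02] [ 5.78974e+02 -4.67150e+01  1.35335e+02 -2.35600e+00 -0.00000e+00
  5.40000e-02] [0.01 0.01 0.01] 20.9
```

```bash
python3 -m inch '{"travel":[[0,0,0.01],[0,0,0.02],[0,0,0.03],[0,0,0.04],[0,0,0.05],[0,0,0.05],[0,0,0.05],[0,0,0.05],[0,0,0.05],[0,0,0.05]],"twist":[0,0,0,0,0,0,0,0,0,0],"fingers":[3,3,3,3,3,3,3,3,3,3]}'
python3 fm.py
```

```text
clock: 21.73
eef_pos: [579.0, -46.7, 134.8]
tool_rot: [3.142, -0.0, 0.054]
force: [0.1, 1.2, -1.1]
width: 45.6
[-0.26  0.74 -0.53  0.12  0.05  0.  ] [0.32 0.47 0.43 0.01 0.03 0.03] [ 5.78958e+02 -4.67270e+01  1.34833e+02 -1.57100e+00 -0.00000e+00
  5.40000e-02] [0.01 0.02 0.01] 22.1333
```

```bash
python3 -m inch '{"travel":[[0,0,0.01],[0,0,0.02],[0,0,0.03],[0,0,0.04],[0,0,0.04],[0,0,0.04],[0,0,0.04],[0,0,0.04],[0,0,0.04],[0,0,0.04]],"twist":[0,0,0,0,0,0,0,0,0,0],"fingers":[3,3,3,3,3,3,3,3,3,3]}'
python3 fm.py
python3 -c "
from h import *
d=grab('scene');crop(d,'s15',250,215,330,285,8)
d=grab('wrist');crop(d,'w15',190,230,350,330,5)"
```

```text
clock: 22.97
eef_pos: [579.0, -46.8, 134.6]
tool_rot: [-3.142, -0.0, 0.054]
force: [-1.2, 0.2, 4.5]
width: 45.7
[-1.06  1.06  4.13  0.27  0.28  0.01] [0.19 0.44 0.4  0.02 0.03 0.04] [ 5.78992e+02 -4.67380e+01  1.34490e+02 -7.85000e-01 -0.00000e+00
  5.40000e-02] [0.01 0.02 0.02] 23.3667
```

View pics/s15.png

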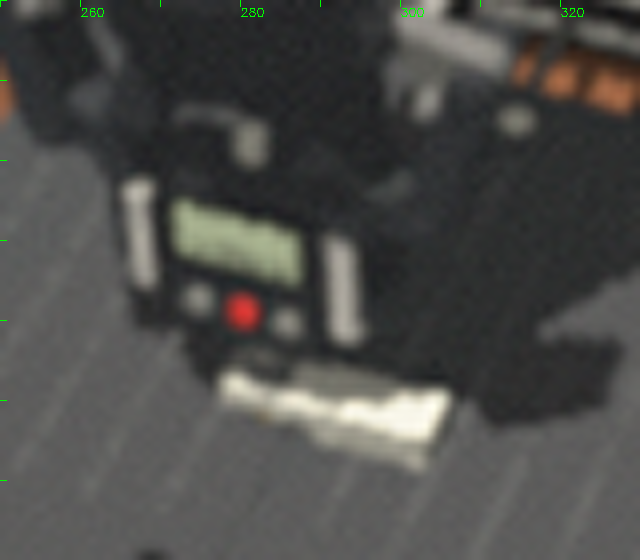

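View pics/w15.png

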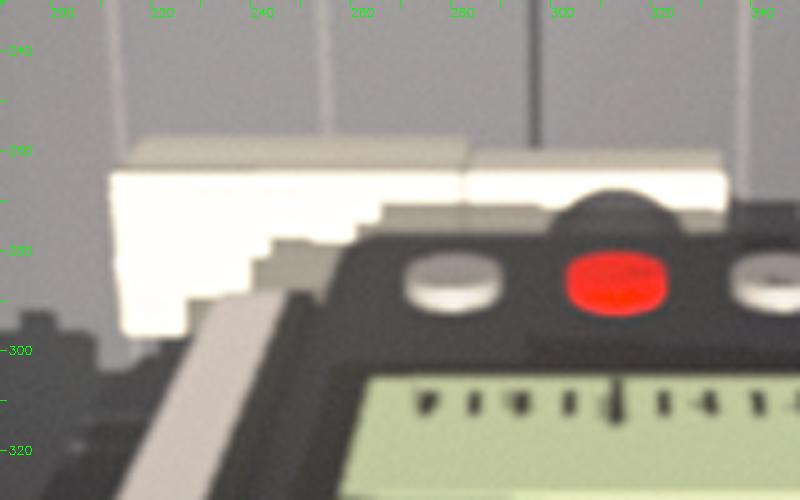

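The foot is now bearing, but total push is about 6.5 N, near the springs' threshold. Ease up slightly.

```bash
python3 -m inch '{"travel":[[0,0,-0.01],[0,0,-0.02],[0,0,-0.02],[0,0,-0.02],[0,0,-0.02],[0,0,-0.02],[0,0,-0.02],[0,0,-0.02],[0,0,-0.02],[0,0,-0.02]],"twist":[0,0,0,0,0,0,0,0,0,0],"fingers":[3,3,3,3,3,3,3,3,3,3]}'
python3 fm.py
```

```text
clock: 24.3
eef_pos: [579.0, -46.7, 134.6]
tool_rot: [3.142, -0.0, 0.054]
force: [-1.6, 0.1, 4.2]
width: 45.5
[-0.75  0.57  3.62  0.25  0.19  0.03] [0.59 0.39 0.44 0.03 0.03 0.03] [ 5.78981e+02 -4.67290e+01  1.34636e+02  1.57100e+00 -0.00000e+00
  5.40000e-02] [0.01 0.02 0.01] 24.7
```

```bash
python3 -m inch '{"travel":[[0,0,-0.015],[0,0,-0.015],[0,0,-0.015],[0,0,-0.015],[0,0,-0.015],[0,0,-0.015],[0,0,-0.015],[0,0,-0.015],[0,0,-0.015],[0,0,-0.015]],"twist":[0,0,0,0,0,0,0,0,0,0],"fingers":[3,3,3,3,3,3,3,3,3,3]}'
python3 fm.py
```

```text
clock: 25.53
eef_pos: [579.0, -46.7, 134.7]
tool_rot: [3.142, -0.0, 0.054]
force: [-0.3, 0.4, 0.8]
width: 45.7
[ 0.22  0.09 -0.45  0.13 -0.07 -0.01] [0.42 0.24 0.44 0.02 0.03 0.03] [ 5.78930e+02 -4.67220e+01  1.34684e+02  2.35600e+00  0.00000e+00
  5.40000e-02] [0.02 0.01 0.01] 25.9333
```

```bash
python3 -m inch '{"travel":[[0,0,0.005],[0,0,0.005],[0,0,0.005],[0,0,0.005],[0,0,0.005],[0,0,0.005],[0,0,0.005],[0,0,0.005],[0,0,0.005],[0,0,0.005]],"twist":[0,0,0,0,0,0,0,0,0,0],"fingers":[3,3,3,3,3,3,3,3,3,3]}'
python3 fm.py;python3 fm.py
```

```text
clock: 26.77
eef_pos: [578.9, -46.7, 134.7]
tool_rot: [-3.142, -0.0, 0.054]
force: [0.4, 0.1, -0.3]
width: 45.5
[ 0.42  0.7  -0.56  0.12 -0.05  0.  ] [0.4  0.7  0.33 0.04 0.02 0.04] [ 5.78934e+02 -4.67200e+01  1.34718e+02 -2.35600e+00 -0.00000e+00
  5.40000e-02] [0.01 0.02 0.01] 27.1667
[ 0.14  0.47 -0.71  0.12 -0.04  0.01] [0.42 0.54 0.55 0.03 0.03 0.03] [ 5.78932e+02 -4.67260e+01  1.34722e+02 -1.57100e+00 -0.00000e+00
  5.40000e-02] [0.01 0.02 0.01] 27.5667
```

```bash
python3 -m inch '{"travel":[[0,0,0.01],[0,0,0.01],[0,0,0.01],[0,0,0.01],[0,0,0.01],[0,0,0.01],[0,0,0.01],[0,0,0.01],[0,0,0.01],[0,0,0.01]],"twist":[0,0,0,0,0,0,0,0,0,0],"fingers":[3,3,3,3,3,3,3,3,3,3]}'
python3 fm.py;python3 fm.py
```

```text
clock: 28.4
eef_pos: [579.0, -46.8, 134.7]
tool_rot: [-3.142, -0.0, 0.054]
force: [-0.8, 1.2, 0.8]
width: 45.3
[-0.5   0.6   1.43  0.17  0.11  0.01] [0.54 0.41 0.35 0.03 0.02 0.03] [ 5.78957e+02 -4.67290e+01  1.34681e+02 -2.35600e+00 -0.00000e+00
  5.40000e-02] [0.02 0.02 0.01] 28.8
[-0.58  0.17  2.    0.19  0.14  0.02] [0.59 0.3  0.64 0.03 0.03 0.03] [ 5.78963e+02 -4.67340e+01  1.34677e+02 -3.14200e+00 -0.00000e+00
  5.40000e-02] [0.01 0.01 0.01] 29.2
```

```bash
python3 -m inch '{"travel":[[0,0,-0.004],[0,0,-0.004],[0,0,-0.004],[0,0,-0.004],[0,0,-0.004],[0,0,-0.004],[0,0,-0.004],[0,0,-0.004],[0,0,-0.004],[0,0,-0.004]],"twist":[0,0,0,0,0,0,0,0,0,0],"fingers":[3,3,3,3,3,3,3,3,3,3]}'
python3 fm.py;python3 fm.py
```

```text
clock: 30.03
eef_pos: [578.9, -46.7, 134.7]
tool_rot: [-3.142, -0.0, 0.054]
force: [-0.6, 1.0, 2.1]
width: 45.8
[-0.38  0.35  2.29  0.2   0.13 -0.  ] [0.4  0.64 0.29 0.02 0.03 0.03] [ 5.78962e+02 -4.67340e+01  1.34681e+02  7.85000e-01 -0.00000e+00
  5.40000e-02] [0.01 0.02 0.01] 30.4333
[-0.55  0.66  2.04  0.21  0.15  0.02] [0.49 0.4  0.37 0.02 0.02 0.03] [ 5.78957e+02 -4.67290e+01  1.34675e+02 -1.57100e+00 -0.00000e+00
  5.40000e-02] [0.01 0.01 0.01] 30.8333
```

```bash
python3 -m inch '{"travel":[[0,0,-0.004],[0,0,-0.004],[0,0,-0.004],[0,0,-0.004],[0,0,-0.004],[0,0,-0.004],[0,0,-0.004],[0,0,-0.004],[0,0,-0.004],[0,0,-0.004]],"twist":[0,0,0,0,0,0,0,0,0,0],"fingers":[3,3,3,3,3,3,3,3,3,3]}'
python3 fm.py;python3 fm.py
```

```text
clock: 31.67
eef_pos: [578.9, -46.7, 134.7]
tool_rot: [3.142, -0.0, 0.054]
force: [-0.2, 0.2, 1.8]
width: 45.3
[-0.37 -0.11  0.96  0.18  0.04  0.  ] [0.58 0.55 0.33 0.03 0.03 0.03] [ 5.78956e+02 -4.67230e+01  1.34679e+02 -0.00000e+00 -0.00000e+00
  5.40000e-02] [0.01 0.02 0.01] 32.0667
[-0.23  0.33  0.7   0.14  0.02 -0.01] [0.44 0.46 0.39 0.04 0.03 0.04] [ 5.78948e+02 -4.67280e+01  1.34685e+02 -7.85000e-01 -0.00000e+00
  5.40000e-02] [0.01 0.02 0.01] 32.4667
```

Total push is about 3.1 N (spring 1.4 plus foot ~1.7). Check that it holds, with a last look at everything.

```bash
python3 -m inch '{"travel":[[0,0,0],[0,0,0],[0,0,0],[0,0,0],[0,0,0],[0,0,0],[0,0,0],[0,0,0],[0,0,0],[0,0,0]],"twist":[0,0,0,0,0,0,0,0,0,0],"fingers":[3,3,3,3,3,3,3,3,3,3]}'
python3 fm.py;python3 fm.py; python3 -c "
from h import *
d=grab('scene','s16');crop(d,'s16c',200,190,370,315,4)
d=grab('wrist','w16');d=grab('top');crop(d,'t16',255,155,395,260,5)"
```

```text
clock: 33.3
eef_pos: [578.9, -46.7, 134.7]
tool_rot: [-3.142, 0.0, 0.054]
force: [0.5, 0.0, 0.3]
width: 45.0
[-0.12  0.76 -0.33  0.15  0.01 -0.01] [0.24 0.41 0.3  0.03 0.03 0.02] [ 5.78941e+02 -4.67290e+01  1.34694e+02 -7.85000e-01 -0.00000e+00
  5.40000e-02] [0.01 0.01 0.01] 33.7
[-0.15  0.5  -0.24  0.15 -0.02  0.01] [0.54 0.32 0.36 0.04 0.02 0.03] [ 5.78944e+02 -4.67410e+01  1.34684e+02  1.57100e+00 -0.00000e+00
  5.40000e-02] [0.01 0.02 0.01] 34.1
```

View pics/s16c.png

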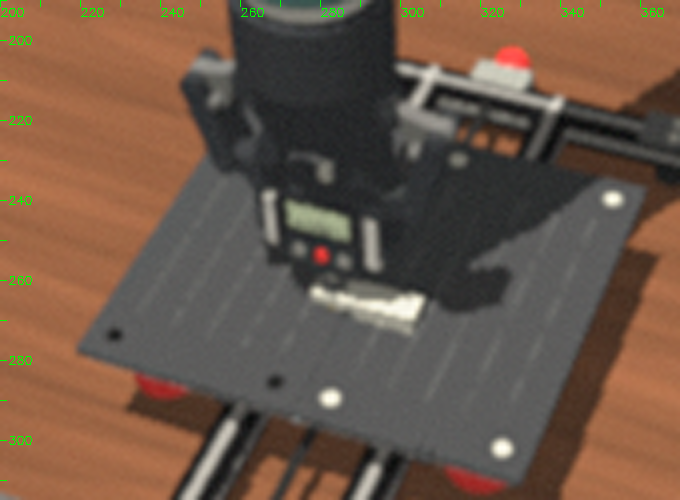

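View pics/w16.png

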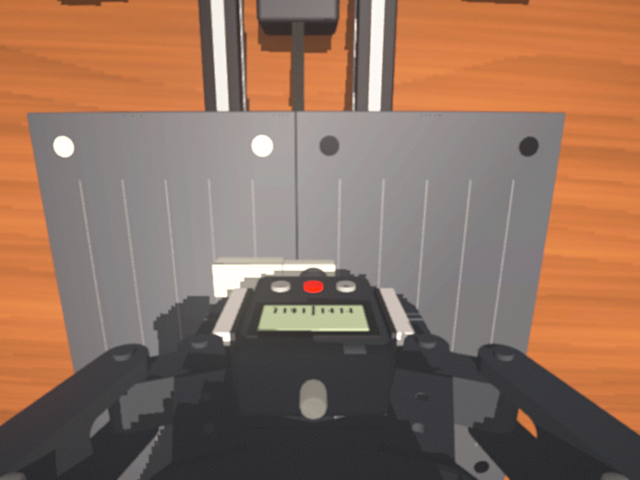

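Force settles slowly and foot load has fallen to about 0.7 N. Add a hair of push and let it settle fully.

```bash
python3 -m inch '{"travel":[[0,0,0.003],[0,0,0.003],[0,0,0.003],[0,0,0.003],[0,0,0.003],[0,0,0.003],[0,0,0.003],[0,0,0.003],[0,0,0.003],[0,0,0.003]],"twist":[0,0,0,0,0,0,0,0,0,0],"fingers":[3,3,3,3,3,3,3,3,3,3]}'
python3 fm.py;python3 -m inch '{"travel":[[0,0,0],[0,0,0],[0,0,0],[0,0,0],[0,0,0],[0,0,0],[0,0,0],[0,0,0],[0,0,0],[0,0,0]],"twist":[0,0,0,0,0,0,0,0,0,0],"fingers":[3,3,3,3,3,3,3,3,3,3]}'
python3 fm.py;python3 -m inch '{"travel":[[0,0,0],[0,0,0],[0,0,0],[0,0,0],[0,0,0],[0,0,0],[0,0,0],[0,0,0],[0,0,0],[0,0,0]],"twist":[0,0,0,0,0,0,0,0,0,0],"fingers":[3,3,3,3,3,3,3,3,3,3]}'
python3 fm.py
```

```text
clock: 35.08
eef_pos: [579.0, -46.7, 134.7]
tool_rot: [3.142, -0.0, 0.054]
force: [-0.5, 0.1, 0.2]
width: 45.6
[-0.05  0.69  0.56  0.15  0.03  0.  ] [0.41 0.47 0.44 0.02 0.03 0.02] [ 5.78941e+02 -4.67220e+01  1.34685e+02 -1.57100e+00 -0.00000e+00
  5.40000e-02] [0.01 0.02 0.01] 35.4833
clock: 36.32
eef_pos: [578.9, -46.7, 134.7]
tool_rot: [-3.142, -0.0, 0.054]
force: [-0.8, 1.2, 0.4]
width: 45.3
[-0.22  0.2   0.79  0.15  0.07  0.01] [0.42 0.53 0.29 0.02 0.03 0.03] [ 5.78947e+02 -4.67290e+01  1.34686e+02 -1.57100e+00 -0.00000e+00
  5.40000e-02] [0.01 0.01 0.01] 36.7167
clock: 37.55
eef_pos: [578.9, -46.8, 134.7]
tool_rot: [3.142, -0.0, 0.054]
force: [-0.3, -0.2, 0.5]
width: 45.0
[-0.2   0.49  0.65  0.18  0.07  0.01] [0.23 0.62 0.41 0.02 0.03 0.01] [ 5.78951e+02 -4.67270e+01  1.34682e+02 -2.35600e+00 -0.00000e+00
  5.40000e-02] [0.01 0.02 0.01] 37.95
```

View pics/t16.png

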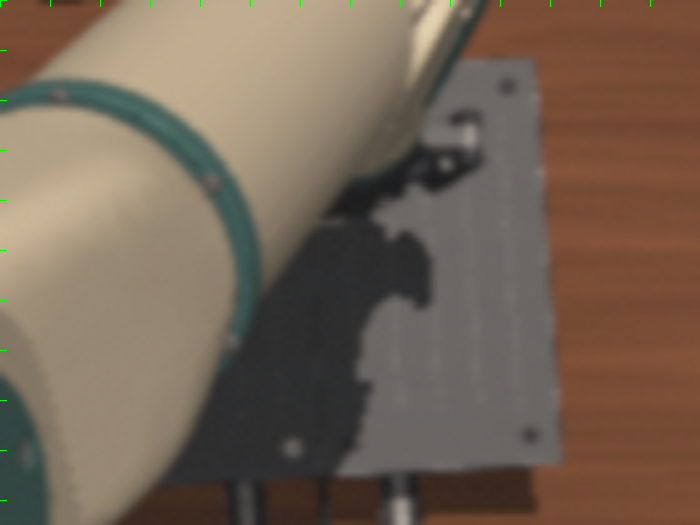

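Steady at about 3.0 N total. The plate's holes are at (508,86) and (530,435), as before the gauge went on. Handing in.

```bash
python3 -c "
from h import *
print(ctrl.finish_job())"
```

```text
the job is handed in; nothing more can be done
None
```

The loose plate is butted against the fixed one, and the gauge is being held on the seam with its foot on the fixed plate and its tip on the yellow dot. I handed the job in at about 38 s; the hand-in reports no verdict.

- **Plate:** I pushed it across, brought the ends in line by pushing both near ends with the open fingers, then pressed the seam closed at about 8 N. Screw-to-hole spacing measured 29.7–30.4 mm (30 mm taken as closed, from the screw pattern). The ends are in line as far as the pictures show. A dark line of roughly 0.5–1 mm stays visible at the seam. I took it for the edge line, because the plate no longer moved under the push.
- **Gauge:** It was lifted straight out of its stand and is held upright. It is square to the seam to within about half a degree, which is how well I know the bed's angle. The dot is hidden under the gauge now. The gripper is within about 0.5 mm of where three camera measurements put the dot, but the tip itself was never seen on it.
- **Push:** The first foot contact reached about 6.5 N and sank the bed slightly, so I eased off. The last readings were steady at about 3.0 N total, below the 4 N at which the bed can start to sink. That is about 1.4 N from the spindle spring and the rest from the foot. Force readings are noisy, with about ±0.3 N left after averaging.
- **Other things:** Nothing else on the desk was touched.

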